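# Nest the parts cups in their tin

### The arm

A 6-joint arm with a two-finger parallel gripper is mounted at the origin on the work surface. World frame = base frame: x ahead of the robot, y to its left, z up, the work surface at z = 0. Lengths are in m, angles in rad, forces in N, time in s.
With the tool pointing down it reaches from about 0.35 to 0.85 m from the base axis. Payload 8.1 kg.
Tool frame: the origin (TCP) lies at the centre of the arm's flange, where the gripper is bolted on; the fingertips stand 186 mm ahead of it and the grasp point (between the pads) lies 167 mm ahead of it (robot.grasp_offset is the distance from the TCP to the grasp point, in m); z points along the fingers, y is the line along which they close (so a half turn about z gives the same grasp; the last joint's range is limited). The gripper opens to 93 mm and grips with 3 to 60 N. Pads are 15 mm wide; open, the fingers measure 128 mm over their backs; the gripper's body (75 mm by 188 mm) begins 65 mm behind the grasp point.
Start: joints at [1.164, 0.13, 1.488, -0, 1.523, -0.085], TCP at [0.19, 0.569, 0.405] pointing down, gripper open.
Joint ranges: [-2.96, 2.96], [-0.89, 2.26], [0.02, 2.5], [-1.34, 4.48], [0, 2.73], [-2.66, 2.66]. Speed limits (rad/s): [2.39, 2.39, 2.79, 3.14, 3.14, 3.14].

### API

Orientations are given as a rotation vector (axis times angle).
In Python, from plant import robot gives the robot as it stands.
- The arm moves only by the tool drive_tool, never from a script. Its argument "moves" is one flat list of numbers, 7 for each row, row after row: the finger opening in mm, from 0 to 93, then the shift along the tool's x, y, z in mm, then the turn, a rotation vector about the tool's x, y, z in degrees. A call has 1 to 8 rows; each row shifts and turns the commanded pose from where the row before left it, along the tool's axes as they then stand; what a row does not reach is not made up. A row lasts 1/10 s, in which the tool goes at most 50 mm and 8.59 degrees, less where a joint would pass 70% of its speed; a pose out of reach is approached as far as the arm can. A call is refused whole if a number of a shift passes 50 or a number of a turn 8.59, either way. A call with a gripper value outside its range is refused whole. The fingers move at their own pace and stop on an object; "grip_force" is the grip in N (left out, the last holds). Time passes only in rows, so rows that do not move let the fingers close. It gives the time, the measured TCP pose, the force, the opening and the grip force at its end, in the units of the state.
- robot.read_state(): the state, without advancing time (a new reading comes with each control period).
- robot.read_camera(name): name is "scene" or "side" or "wrist"; returns a dict with "color" (480x640x3 uint8, red, green, blue), "depth" (480x640 float32, m along the optical axis (not along the pixel's ray), 0 where there is no reading), "mtx" (3x3 intrinsics, pixels), "dist_coeffs" ([k1, k2, p1, p2, k3] as OpenCV has them; the pictures are not rectified), "R" (3x3) and "t" (3): a world point X has camera coordinates R X + t. Camera axes: x right, y down, z forward; pixel columns grow to the right and rows downward; lengths in m; the calibration is good to about 2 mm. A picture is of the moment at which its call begins.
- robot.close_job(): hands the job in; it is judged then, once.
The state is a dict: "t": time; "q": joint angles; "dq": joint speeds; "joint_torque": joint torques, N m; "tool_pos": TCP position; "orientation": TCP orientation; "force": force on the tool from outside, world axes, zero at the start; "wrist_torque": the same for the moment, N m; "opening": finger opening in m; "gripper_force": force on a finger pad.
Only numpy, scipy, OpenCV 4.12 (cv2) and the standard library are available. Lean on these libraries where they do the work, as an engineer would, in place of code of your own. Each camera call takes 0.05 s, during which the arm holds its last target. There are 200 camera calls.

### The job

Clear the motor bench by packing the empty steel parts cups away in their tin. Lift the deep cover off the tin's base and stand it upright on the bench, then nest all the cups that are there in the base, upright and fully home, one at a time from the largest down to the smallest, and slip the cover back on until it sits all the way down. Leave the motor, the bearing, the tape roll and the screwdriver as they are.

Things in the scene. Friction and masses are not known exactly. Their poses are not given: they have to be found in the camera images.
- cup1: largest of six graded round stainless parts cups; may be absent. Open-topped, tapered, empty, upright on the bench: outside diameter 68 mm at the rim, 62 mm at the foot, 42 mm tall like all six, wall 2 mm, floor 2.5 mm. Nested fully, it stands 2.5 mm above the cup it is in. Origin: centre of the underside, z up the axis. About 140 g
- cup2: second largest of six graded round stainless parts cups; may be absent. Open-topped, tapered, empty, upright on the bench: outside diameter 60 mm at the rim, 54 mm at the foot, 42 mm tall like all six, wall 2 mm, floor 2.5 mm. Nested fully, it stands 2.5 mm above the cup it is in. Origin: centre of the underside, z up the axis. About 122 g
- cup3: third largest of six graded round stainless parts cups; may be absent. Open-topped, tapered, empty, upright on the bench: outside diameter 52 mm at the rim, 46 mm at the foot, 42 mm tall like all six, wall 2 mm, floor 2.5 mm. Nested fully, it stands 2.5 mm above the cup it is in. Origin: centre of the underside, z up the axis. About 104 g
- cup4: fourth largest of six graded round stainless parts cups; may be absent. Open-topped, tapered, empty, upright on the bench: outside diameter 44 mm at the rim, 38 mm at the foot, 42 mm tall like all six, wall 2 mm, floor 2.5 mm. Nested fully, it stands 2.5 mm above the cup it is in. Origin: centre of the underside, z up the axis. About 86 g
- cup5: fifth largest of six graded round stainless parts cups; may be absent. Open-topped, tapered, empty, upright on the bench: outside diameter 36 mm at the rim, 30 mm at the foot, 42 mm tall like all six, wall 2 mm, floor 2.5 mm. Nested fully, it stands 2.5 mm above the cup it is in. Origin: centre of the underside, z up the axis. About 68 g
- cup6: smallest of six graded round stainless parts cups; may be absent. Open-topped, tapered, empty, upright on the bench: outside diameter 28 mm at the rim, 22 mm at the foot, 42 mm tall like all six, wall 2 mm, floor 2.5 mm. Nested fully, it stands 2.5 mm above the cup it is in. Origin: centre of the underside, z up the axis. About 50 g
- tin_base: base of the round storage tin, held fast on the bench by its magnetic foot: dark steel dish, flange 112 mm across and 4 mm thick, with an upright round wall of 84 mm outside and 79 mm inside diameter, its top 20 mm above the bench. Inside floor 4 mm above the bench. Origin: centre of the underside, z up
- cover: deep loose cover of the tin: upside-down dark steel can, 100 mm outside and 95 mm inside diameter, open below, 63 mm tall outside, 60 mm inside. It slips loosely over the wall of the base until its lower edge lies on the flange, 4 mm above the bench; it is so placed at the start. Origin: centre of the lower edge, z up. About 0.3 kg
- cover_knob (a point): middle of the black knob on the cover, 83 mm above the cover's lower edge, on its axis: round, 28 mm diameter, 24 mm tall, on a 16 mm neck that lifts its underside 8 mm off the cover's top
- motor: bystander, fixed: brown finned motor housing standing on end, about 190 mm across and 210 mm tall, its terminal box reaching 120 mm from the axis on the robot's side. Origin: centre of the underside
- bearing: bystander, loose: ball bearing lying flat, 62 mm diameter, 16 mm thick. Origin: centre of the underside
- tape: bystander, loose: red roll of insulating tape lying flat, 60 mm diameter, 19 mm thick. Origin: centre of the underside
- screwdriver: bystander, loose: screwdriver lying on the bench, about 200 mm long. Origin: underside of its middle, x along it to the tip

How it is judged:
By the outcome, as a careful person would: the job done as asked, in the order asked, and still so for the second after the job is handed in, with the robot touching nothing.
Of cup1, cup2, cup3, cup4, cup5, cup6 only 4 to 6 are there at a start; the rules pass over those that are not, and their reading is None.
At some moment in a run one of cup1, cup2, cup3, cup4, cover may be knocked a few centimetres aside while the robot is not near it.
It also fails if it takes over 210 s, if anything falls off the work surface, if the arm or the gripper's body presses on something with over 40 N, if the wrist force passes 120 N, or if a joint passes its speed limit or range.

## Working session

There is one attempt and no reset: what is moved stays moved. The work goes in short steps, Python scripts to look and compute and a tool call to move; the robot and the scene stay as the last step left them, time stands still between calls to the robot, and variables do not carry over. Pictures are saved under pics/ and viewed, at most 14 in all, crops included, and the job is handed in when it is done.

Besides the shell and the picture viewer there is one more tool, called after "Call:" as a command line: name --argument value ..., lists and objects as JSON in quotes. drive_tool: Moves the arm, as the interface text tells. Its arguments: {"type":"object","properties":{"moves":{"type":"array","items":{"type":"number"}},"grip_force":{"type":"number"}},"required":["moves"]}

```bash
ls; mkdir -p pics; cat > h.py <<'E'
import numpy as np, cv2
from plant import robot
def cam(n):
    c=robot.read_camera(n); return c
def save(c,f): cv2.imwrite('pics/'+f, c['color'][:,:,::-1])
def ray(c,px,z):
    "pixels -> world points on plane z"
    p=cv2.undistortPoints(np.array(px,float).reshape(-1,1,2),c['mtx'],np.array(c['dist_coeffs'],float))[:,0]
    d=np.c_[p,np.ones(len(p))]@c['R']; o=-c['R'].T@c['t']
    return o+d*((z-o[2])/d[:,2])[:,None]
def cloud(c):
    "world point per pixel from depth"
    v,u=np.mgrid[0:480,0:640]
    p=cv2.undistortPoints(np.c_[u.ravel(),v.ravel()].astype(float).reshape(-1,1,2),c['mtx'],np.array(c['dist_coeffs'],float))[:,0]
    X=np.c_[p,np.ones(len(p))]*c['depth'].reshape(-1,1)
    return ((X-c['t'])@c['R']).reshape(480,640,3)
def st():
    s=robot.read_state(); print('t',round(s['t'],2),'tcp',np.round(s['tool_pos'],4),np.round(s['orientation'],3),'q',np.round(s['q'],2),'F',np.round(s['force'],1),'open',round(s['opening'],4)); return s
E
python3 - <<'E'
from h import *
s=st()
for n in ['scene','side','wrist']:
    c=cam(n); save(c,n+'0.png'); print(n,-c['R'].T@c['t'],c['R'][2], (c['depth']>0).mean())
E
```

```text
pics
t 0.0 tcp [0.1897 0.569  0.4037] [-5.030e-01 -3.101e+00  3.000e-03] q [ 1.16  0.13  1.49  0.    1.52 -0.09] F [-1.  -0.2  0. ] open 0.0932
scene [ 1.16758529 -0.64264576  0.65884195] [-0.53271919  0.64403606 -0.54902442] 0.991591796875
side [0.31781485 0.5844724  0.82302323] [ 0.31848058 -0.59465301 -0.73821265] 0.9959895833333333
wrist [0.11639539 0.59400866 0.38634483] [ 0.26287732 -0.08776591 -0.96082915] 0.9963248697916667
```

View pics/scene0.png

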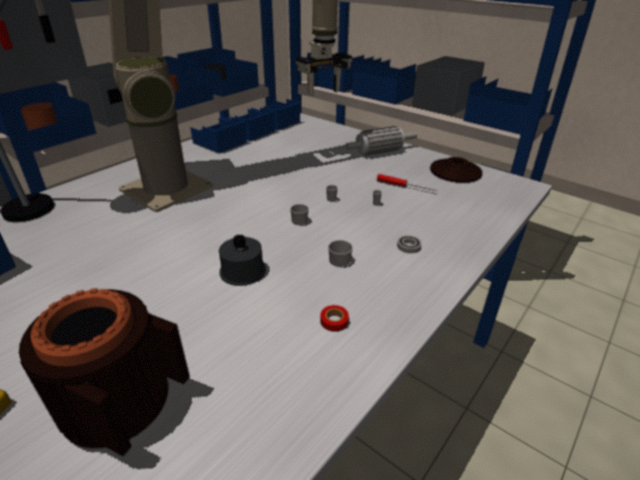

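View pics/side0.png

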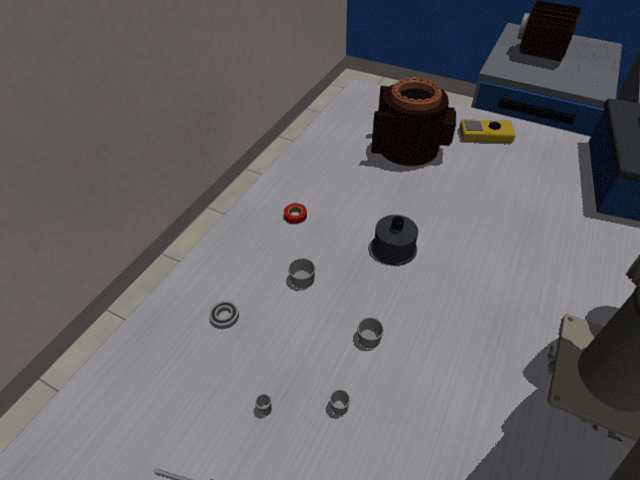

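The side view shows four cups at about (302,273), (370,333), (340,402) and (263,404), and the cover at (396,240). The tape is at (295,213) and the bearing at (224,314). Next I measure positions and diameters.

```bash
cat >> h.py <<'E'
def blobs(c,z0=.033,z1=.05,amin=15,box=(.2,1.,-.5,.5)):
    P=cloud(c); m=((P[...,2]>z0)&(P[...,2]<z1)&(P[...,0]>box[0])&(P[...,0]<box[1])&(P[...,1]>box[2])&(P[...,1]<box[3])).astype(np.uint8)
    m=cv2.dilate(m,np.ones((3,3)))
    n,L,S,C=cv2.connectedComponentsWithStats(m,connectivity=8)
    for i in range(1,n):
        k=(L==i)&(P[...,2]>z0)&(P[...,2]<z1)
        if k.sum()<amin: continue
        Q=P[k][:,:2].astype(np.float32); (x,y),r=cv2.minEnclosingCircle(Q)
        print('px',np.round(C[i]),'n',k.sum(),'xy',round(x,4),round(y,4),'D',round(2*r,4),'zmax',P[k][:,2].max().round(4))
E
python3 - <<'E'
from h import *
for n in ['side','scene']:
    c=cam(n); print(n); blobs(c)
    P=cloud(c)
    print('cover top'); blobs(c,.062,.072); print('knob'); blobs(c,.085,.105,8)
    print('low'); blobs(c,.01,.022)
E
```

```text
side
px [405. 154.] n 293 xy 0.6071 -0.4625 D 0.2007 zmax 0.05
px [394. 248.] n 201 xy 0.5026 -0.1165 D 0.0975 zmax 0.05
px [301. 268.] n 182 xy 0.6599 0.0593 D 0.0628 zmax 0.0452
px [370. 328.] n 183 xy 0.4595 0.1313 D 0.0541 zmax 0.0453
px [340. 399.] n 141 xy 0.451 0.2897 D 0.0387 zmax 0.0449
px [263. 402.] n 106 xy 0.5725 0.3572 D 0.0286 zmax 0.0446
cover top
px [409. 146.] n 213 xy 0.5921 -0.456 D 0.2174 zmax 0.0719
px [396. 231.] n 910 xy 0.5066 -0.1243 D 0.1032 zmax 0.0716
knob
px [411. 138.] n 469 xy 0.5926 -0.4643 D 0.2259 zmax 0.105
px [398. 222.] n 116 xy 0.5057 -0.1244 D 0.0291 zmax 0.1003
low
px [408. 161.] n 179 xy 0.5971 -0.4724 D 0.1538 zmax 0.022
px [295. 212.] n 274 xy 0.7775 -0.1148 D 0.0631 zmax 0.0218
px [393. 255.] n 132 xy 0.5033 -0.1163 D 0.0974 zmax 0.0219
px [301. 268.] n 84 xy 0.6661 0.0497 D 0.0495 zmax 0.022
px [303. 282.] n 62 xy 0.6564 0.0644 D 0.0549 zmax 0.0218
px [223. 313.] n 492 xy 0.7618 0.2237 D 0.0645 zmax 0.0196
px [370. 327.] n 69 xy 0.462 0.1247 D 0.0421 zmax 0.0211
px [368. 342.] n 54 xy 0.4583 0.1382 D 0.0458 zmax 0.0218
px [340. 399.] n 51
[... 930 characters left out ...]

px [239. 239.] n 129 xy 0.509 -0.1275 D 0.0297 zmax 0.1039
px [158. 369.] n 503 xy 0.6914 -0.4567 D 0.0912 zmax 0.105
low
px [390. 181.] n 92 xy 0.5407 0.491 D 0.0981 zmax 0.022
px [331. 197.] n 32 xy 0.4572 0.2827 D 0.0286 zmax 0.0217
px [376. 201.] n 26 xy 0.5758 0.3525 D 0.0229 zmax 0.0219
px [299. 220.] n 53 xy 0.4658 0.1244 D 0.0462 zmax 0.022
px [409. 242.] n 279 xy 0.764 0.2229 D 0.067 zmax 0.0211
px [340. 250.] n 61 xy 0.6499 0.073 D 0.0405 zmax 0.0219
px [340. 260.] n 80 xy 0.6656 0.0524 D 0.0543 zmax 0.0218
px [243. 276.] n 167 xy 0.5111 -0.1296 D 0.0997 zmax 0.022
px [334. 316.] n 466 xy 0.7806 -0.1164 D 0.0649 zmax 0.022
px [160. 406.] n 92 xy 0.6828 -0.4718 D 0.0717 zmax 0.0219
```

```bash
cat >> h.py <<'E'
from scipy.spatial.transform import Rotation as Rn
def go(x,y,zg):
    "tool-axis shift (mm) to bring grasp point to (x,y,zg)"
    s=robot.read_state(); R=Rn.from_rotvec(s['orientation']).as_matrix()
    g=s['tool_pos']+R[:,2]*robot.grasp_offset
    print('grasp at',np.round(g,4),'tilt',np.round(R[:,2],3),'shift',np.round(1000*R.T@(np.array([x,y,zg])-g),1),'t',round(s['t'],2),'F',np.round(s['force'],1),'open',round(s['opening'],4))
E
python3 -c "
from h import *
go(.5073,-.1255,.2)"
```

```text
grasp at [0.1897 0.569  0.2369] tilt [-0.    -0.001 -1.   ] shift [-521.  -558.3   37.4] t 0.25 F [-0.7 -0.2 -0.4] open 0.0927
```

Call:
drive_tool --moves '[93, -30, -32, 0, 0, 0, 0, 93, -30, -32, 0, 0, 0, 0, 93, -30, -32, 0, 0, 0, 0, 93, -30, -32, 0, 0, 0, 0, 93, -30, -32, 0, 0, 0, 0, 93, -30, -32, 0, 0, 0, 0, 93, -30, -32, 0, 0, 0, 0, 93, -30, -32, 0, 0, 0, 0]' --grip_force 30

```text
t: 1.05
tool_pos: [0.3367, 0.2488, 0.4048]
orientation: [0.503, 3.101, 0.001]
force: [1.2, 0.7, -0.5]
opening: 0.093
gripper_force: 0.0
```

Call:
drive_tool --moves '[60, -30, -32, 0, 0, 0, 0, 60, -30, -32, 0, 0, 0, 0, 60, -30, -32, 0, 0, 0, 0, 60, -30, -32, 0, 0, 0, 0, 60, -30, -32, 0, 0, 0, 0, 60, -30, -32, 0, 0, 0, 0, 60, -20, -25, 0, 0, 0, 0, 60, -10, -10, 0, 0, 0, 0]'

```text
t: 1.85
tool_pos: [0.4643, -0.0338, 0.4046]
orientation: [-0.508, -3.1, 0.001]
force: [0.0, 1.0, 0.1]
opening: 0.0599
gripper_force: 0.0
```

```bash
python3 - <<'E'
from h import *
go(.5073,-.1255,.2)
c=cam('wrist'); save(c,'w1.png'); blobs(c,.062,.072); blobs(c,.085,.105,8)
E
```

```text
grasp at [ 0.4643 -0.0339  0.2373] tilt [-0.    -0.001 -1.   ] shift [-70.  -73.1  37.4] t 1.85 F [0.  1.  0.1] open 0.0599
px [250. 280.] n 4771 xy 0.5072 -0.1245 D 0.1006 zmax 0.0718
```

Call:
drive_tool --moves '[60, -35, -37, 0, 0, 0, 0, 60, -30, -32, 20, 0, 0, 0, 60, -5, -4, 30, 0, 0, 0, 60, 0, 0, 20, 0, 0, 0, 60, 0, 0, 0, 0, 0, 0]'

```text
t: 2.4
tool_pos: [0.5056, -0.1207, 0.331]
orientation: [-0.502, -3.094, -0.003]
force: [-0.4, 0.8, -0.3]
opening: 0.0601
gripper_force: 0.0
```

```bash
python3 - <<'E'
from h import *
go(.5072,-.1247,.092)
c=cam('wrist'); save(c,'w2.png'); blobs(c,.08,.11,8);blobs(c,.062,.072)
E
```

```text
grasp at [ 0.5046 -0.1202  0.1637] tilt [-0.006  0.003 -1.   ] shift [-4.4 -3.5 71.7] t 2.4 F [-0.4  0.8 -0.3] open 0.0601
px [312. 263.] n 1468 xy 0.5063 -0.125 D 0.0278 zmax 0.1036
px [313. 248.] n 11246 xy 0.5071 -0.125 D 0.1003 zmax 0.0719
```

View pics/w2.png

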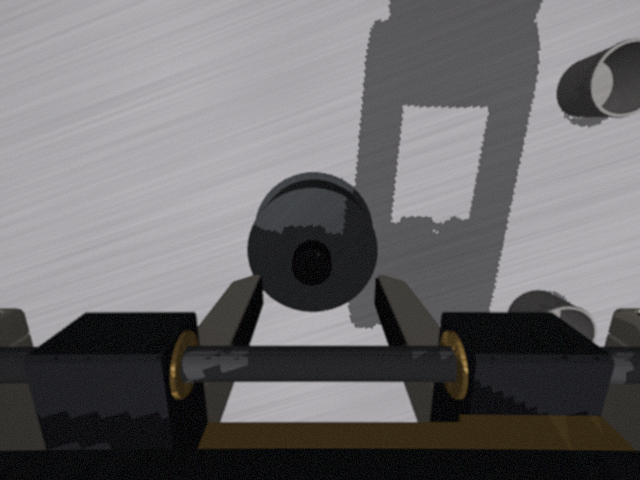

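The cover (313,248) and its knob (312,263) lie centred between the open fingers. I descend and grip.

Call:
drive_tool --moves '[60, -4, -4, 0, 0, 0, 0, 60, 0, 0, 30, 0, 0, 0, 60, 0, 0, 30, 0, 0, 0, 60, 0, 0, 12, 0, 0, 0, 20, 0, 0, 0, 0, 0, 0, 20, 0, 0, 0, 0, 0, 0, 20, 0, 0, 0, 0, 0, 0, 20, 0, 0, 0, 0, 0, 0]'

```text
t: 3.25
tool_pos: [0.51, -0.1272, 0.2645]
orientation: [0.503, 3.098, -0.001]
force: [0.8, 0.2, -0.2]
opening: 0.0325
gripper_force: 0.0
```

```bash
python3 - <<'E'
from h import *
go(.38,-.23,.16)
E
```

```text
grasp at [ 0.5105 -0.1273  0.0972] tilt [ 0.003 -0.001 -1.   ] shift [  91.1 -138.7  -63.1] t 3.25 F [ 0.8  0.2 -0.2] open 0.0325
```

Call:
drive_tool --moves '[32, 4, 1, 4, 0, 0, 0, 20, 0, 0, 0, 0, 0, 0, 20, 0, 0, 0, 0, 0, 0, 20, 0, 0, 0, 0, 0, 0, 20, 0, 0, -20, 0, 0, 0, 20, 0, 0, -25, 0, 0, 0, 20, 0, 0, -25, 0, 0, 0, 20, 0, 0, 0, 0, 0, 0]'

```text
t: 4.05
tool_pos: [0.5071, -0.1251, 0.3323]
orientation: [0.502, 3.095, -0.001]
force: [0.2, -0.2, -3.3]
opening: 0.0272
gripper_force: 30.0
```

```bash
python3 - <<'E'
from h import *
go(.38,-.23,.16)
c=cam('wrist'); save(c,'w3.png')
c=cam('side'); save(c,'s3.png');blobs(c,.115,.145,8); blobs(c,.05,.08)
E
```

```text
grasp at [ 0.5081 -0.1254  0.165 ] tilt [ 0.006 -0.002 -1.   ] shift [  88.5 -139.8    4.5] t 4.05 F [ 0.2 -0.2 -3.3] open 0.0272
px [381. 109.] n 8 xy 0.6965 -0.4817 D 0.0286 zmax 0.1445
px [444. 126.] n 162 xy 0.5115 -0.4949 D 0.0542 zmax 0.1448
px [382. 126.] n 158 xy 0.6683 -0.4156 D 0.0497 zmax 0.145
px [399. 215.] n 1026 xy 0.5062 -0.1231 D 0.1026 zmax 0.1444
px [444. 142.] n 53 xy 0.5085 -0.5065 D 0.04 zmax 0.08
px [383. 146.] n 199 xy 0.6584 -0.418 D 0.0697 zmax 0.0798
px [395. 237.] n 42 xy 0.5046 -0.111 D 0.0948 zmax 0.0799
```

View pics/s3.png

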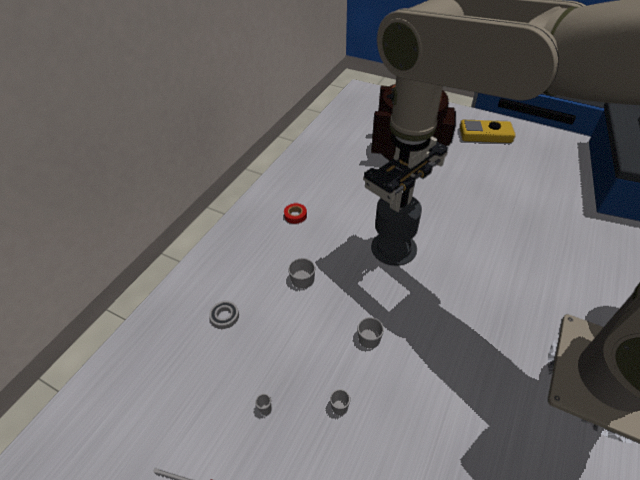

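The cover (398,215) is clear of the base. I set it down at about (0.38,-0.23).

Call:
drive_tool --moves '[20, 18, -28, 0, 0, 0, 0, 20, 18, -28, 0, 0, 0, 0, 20, 18, -28, 0, 0, 0, 0, 20, 18, -28, 0, 0, 0, 0, 20, 16, -28, 0, 0, 0, 0, 20, 0, 0, 20, 0, 0, 0, 20, 0, 0, 20, 0, 0, 0, 20, 0, 0, 0, 0, 0, 0]'

```text
t: 4.95
tool_pos: [0.3761, -0.2286, 0.2839]
orientation: [-0.503, -3.094, -0.006]
force: [-0.3, 0.8, -3.1]
opening: 0.0274
gripper_force: 30.0
```

```bash
python3 - <<'E'
from h import *
go(.38,-.23,.089)
c=cam('side'); blobs(c,.062,.125,box=(.3,.46,-.4,-.1));blobs(c,.01,.024,box=(.42,.6,-.25,0))
E
```

```text
grasp at [ 0.3751 -0.2277  0.1166] tilt [-0.006  0.005 -1.   ] shift [-5.6 -0.7 27.5] t 4.95 F [-0.3  0.8 -3.1] open 0.0274
px [464. 218.] n 1209 xy 0.3748 -0.2247 D 0.1018 zmax 0.1247
px [394. 244.] n 276 xy 0.5061 -0.1256 D 0.0874 zmax 0.0238
```

Call:
drive_tool --moves '[20, 0, 0, 15, 0, 0, 0, 20, 0, 0, 8, 0, 0, 0, 20, 0, 0, 2, 0, 0, 0, 20, 0, 0, 1, 0, 0, 0, 20, 0, 0, 0, 0, 0, 0]'

```text
t: 5.5
tool_pos: [0.3783, -0.2297, 0.2632]
orientation: [0.503, 3.101, -0.0]
force: [0.4, -0.0, -2.2]
opening: 0.0272
gripper_force: 30.0
```

Call:
drive_tool --moves '[20, 0, 0, 2, 0, 0, 0, 20, 0, 0, 2, 0, 0, 0, 20, 0, 0, 0, 0, 0, 0]'

```text
t: 5.8
tool_pos: [0.378, -0.2297, 0.2586]
orientation: [-0.503, -3.101, -0.0]
force: [0.1, 0.1, -3.2]
opening: 0.0276
gripper_force: 30.0
```

Call:
drive_tool --moves '[20, 0, 0, 1.5, 0, 0, 0, 20, 0, 0, 1, 0, 0, 0, 20, 0, 0, 0, 0, 0, 0]'

```text
t: 6.1
tool_pos: [0.378, -0.2297, 0.256]
orientation: [-0.503, -3.101, -0.0]
force: [0.7, -0.1, -3.7]
opening: 0.0274
gripper_force: 30.0
```

Call:
drive_tool --moves '[20, 0, 0, 1.5, 0, 0, 0, 20, 0, 0, 1, 0, 0, 0, 20, 0, 0, 0, 0, 0, 0]'

```text
t: 6.4
tool_pos: [0.3782, -0.2299, 0.2543]
orientation: [0.503, 3.101, -0.001]
force: [-3.2, 0.7, 4.1]
opening: 0.0277
gripper_force: 30.0
```

Call:
drive_tool --moves '[60, 0, 0, 0, 0, 0, 0, 60, 0, 0, 0, 0, 0, 0, 60, 0, 0, 0, 0, 0, 0, 60, 0, 0, -30, 0, 0, 0, 60, 0, 0, -40, 0, 0, 0, 93, 0, 0, -40, 0, 0, 0, 93, 0, 0, 0, 0, 0, 0]'

```text
t: 7.1
tool_pos: [0.3795, -0.2307, 0.3701]
orientation: [0.502, 3.092, -0.008]
force: [0.4, -0.2, 0.4]
opening: 0.0714
gripper_force: 0.0
```

```bash
python3 - <<'E'
from h import *
go(.6605,.059,.15)
c=cam('side'); save(c,'s4.png'); blobs(c); blobs(c,.06,.07,box=(.3,.46,-.4,-.1));blobs(c,.012,.024,box=(.42,.6,-.25,0))
P=cloud(c); k=(np.hypot(P[...,0]-.506,P[...,1]+.1256)<.06)&(P[...,2]<.03); print(np.round(np.percentile(P[k][:,2],[5,50,95]),4))
c=cam('scene'); save(c,'c4.png'); blobs(c);blobs(c,.012,.024,box=(.42,.6,-.25,0))
E
```

```text
grasp at [ 0.3809 -0.2318  0.2029] tilt [ 0.008 -0.006 -1.   ] shift [-172.8  364.5   53.3] t 7.1 F [ 0.4 -0.2  0.4] open 0.0714
px [405. 154.] n 302 xy 0.6061 -0.4608 D 0.2007 zmax 0.05
px [457. 236.] n 200 xy 0.3795 -0.2245 D 0.0982 zmax 0.0499
px [301. 268.] n 187 xy 0.6586 0.0584 D 0.0638 zmax 0.0454
px [370. 328.] n 187 xy 0.4605 0.1311 D 0.0535 zmax 0.0449
px [340. 399.] n 139 xy 0.4515 0.2901 D 0.0383 zmax 0.0451
px [263. 401.] n 106 xy 0.5728 0.3569 D 0.0289 zmax 0.0449
px [461. 221.] n 743 xy 0.3782 -0.2286 D 0.1024 zmax 0.0664
px [394. 243.] n 231 xy 0.506 -0.1259 D 0.0876 zmax 0.0235
[0.0002 0.0048 0.0197]
px [332. 188.] n 83 xy 0.4525 0.2906 D 0.0437 zmax 0.0472
px [377. 193.] n 62 xy 0.5713 0.3556 D 0.0328 zmax 0.0472
px [299. 209.] n 132 xy 0.4619 0.1318 D 0.0569 zmax 0.0465
px [340. 248.] n 208 xy 0.6601 0.057 D 0.0642 zmax 0.0466
px [174. 266.] n 257 xy 0.3876 -0.2352 D 0.0978 zmax 0.05
px [163. 390.] n 321 xy 0.69 -0.4559 D 0.0915 zmax 0.0499
px [242. 266.] n 301 xy 0.5064 -0.1258 D 0.0904 zmax 0.0239
px [186. 272.] n 75 xy 0.4209 -0.2263 D 0.0547 zmax 0.0234
```

View pics/s4.png

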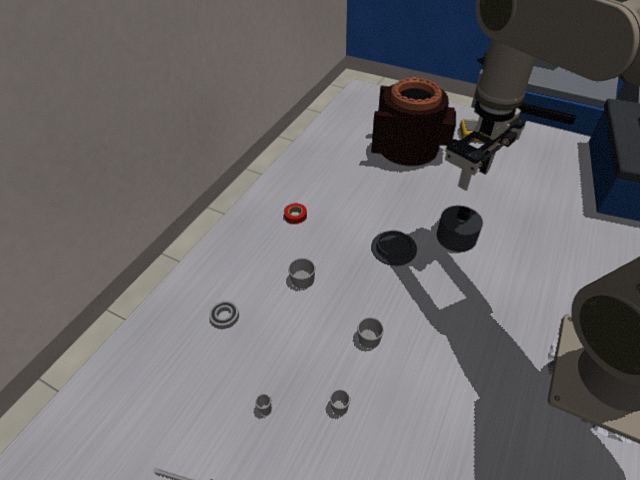

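The cover stands upright at (461,228) and the base at (394,246) is empty. I go to the largest cup.

Call:
drive_tool --moves '[93, -21, 44, 0, 0, 0, 0, 93, -21, 44, 0, 0, 0, 0, 93, -21, 44, 0, 0, 0, 0, 93, -21, 44, 0, 0, 0, 0, 93, -21, 44, 0, 0, 0, 0, 93, -21, 44, 0, 0, 0, 0, 93, -21, 44, 0, 0, 0, 0, 93, -21, 44, 0, 0, 0, 0]'

```text
t: 8.0
tool_pos: [0.6494, 0.0529, 0.361]
orientation: [-0.502, -3.098, 0.001]
force: [0.5, -0.7, 1.4]
opening: 0.0932
gripper_force: 0.0
```

Call:
drive_tool --moves '[93, 0, 10, 20, 0, 0, 0, 93, 0, 0, 30, 0, 0, 0, 93, 0, 0, 0, 0, 0, 0, 93, 0, 0, 0, 0, 0, 0]'

```text
t: 8.4
tool_pos: [0.6511, 0.0605, 0.3116]
orientation: [-0.503, -3.097, 0.001]
force: [-0.7, -0.8, -0.3]
opening: 0.0929
gripper_force: 0.0
```

```bash
python3 - <<'E'
from h import *
go(.6595,.058,.035)
c=cam('wrist'); save(c,'w5.png'); blobs(c,.033,.05,100)
E
```

```text
grasp at [0.6503 0.0605 0.1443] tilt [-0.005 -0.    -1.   ] shift [-10.    0.7 109.2] t 8.4 F [-0.7 -0.8 -0.3] open 0.0929
px [321. 260.] n 1294 xy 0.6606 0.0599 D 0.0609 zmax 0.0465
```

Call:
drive_tool --moves '[93, -10, 3, 0, 0, 0, 0, 93, 0, 0, 35, 0, 0, 0, 93, 0, 0, 40, 0, 0, 0, 93, 0, 0, 25, 0, 0, 0, 93, 0, 0, 5, 0, 0, 0, 93, 0, 0, 0, 0, 0, 0, 93, 0, 0, 0, 0, 0, 0]' --grip_force 12

```text
t: 9.15
tool_pos: [0.6636, 0.06, 0.2118]
orientation: [0.503, 3.097, 0.001]
force: [0.0, -0.5, 0.2]
opening: 0.0931
gripper_force: 0.0
```

```bash
python3 -c "
from h import *
go(.6606,.0599,.038)"
```

```text
grasp at [0.6643 0.06   0.0445] tilt [ 0.004  0.    -1.   ] shift [ 3.5 -1.3  6.5] t 9.15 F [ 0.  -0.5  0.2] open 0.0931
```

Call:
drive_tool --moves '[93, 3, -1, 6, 0, 0, 0, 93, 0, 0, 0, 0, 0, 0, 50, 0, 0, 0, 0, 0, 0, 50, 0, 0, 0, 0, 0, 0, 50, 0, 0, 0, 0, 0, 0, 50, 0, 0, 0, 0, 0, 0, 50, 0, 0, 0, 0, 0, 0, 50, 0, 0, 0, 0, 0, 0]'

```text
t: 9.95
tool_pos: [0.6593, 0.0602, 0.2028]
orientation: [0.503, 3.101, -0.0]
force: [-0.4, -0.5, 1.0]
opening: 0.0591
gripper_force: 12.0
```

```bash
python3 -c "
from h import *
go(.5062,-.1258,.12)"
```

```text
grasp at [0.6593 0.0602 0.0355] tilt [-0. -0. -1.] shift [  86.4 -224.9  -84.5] t 9.95 F [-0.4 -0.5  1. ] open 0.0591
```

Call:
drive_tool --moves '[50, 0, 0, -30, 0, 0, 0, 50, 0, 0, -40, 0, 0, 0, 50, 14, -37, -15, 0, 0, 0, 50, 14, -37, 0, 0, 0, 0, 50, 14, -37, 0, 0, 0, 0, 50, 14, -37, 0, 0, 0, 0, 50, 14, -37, 0, 0, 0, 0, 50, 14, -37, 0, 0, 0, 0]' --grip_force 20

```text
t: 10.75
tool_pos: [0.5081, -0.1247, 0.2875]
orientation: [-0.503, -3.101, -0.0]
force: [-0.6, -1.1, -1.5]
opening: 0.0587
gripper_force: 20.0
```

Call:
drive_tool --moves '[50, 2, -3, 0, 0, 0, 0, 50, 0, 0, 0, 0, 0, 0, 50, 0, 0, 0, 0, 0, 0]'

```text
t: 11.05
tool_pos: [0.5069, -0.1255, 0.2878]
orientation: [0.503, 3.101, 0.001]
force: [0.6, 0.8, -1.7]
opening: 0.0588
gripper_force: 20.0
```

```bash
python3 - <<'E'
from h import *
go(.5062,-.1258,.043)
c=cam('side'); save(c,'s6.png'); blobs(c,.09,.14,box=(.45,.56,-.2,-.05))
c=cam('wrist'); save(c,'w6.png'); blobs(c,.1,.14,100); blobs(c,.012,.026,100,box=(.42,.6,-.25,0))
E
```

```text
grasp at [ 0.507  -0.1255  0.1205] tilt [ 0.001  0.    -1.   ] shift [ 0.7 -0.6 77.5] t 11.05 F [ 0.6  0.8 -1.7] open 0.0588
px [401. 217.] n 439 xy 0.4999 -0.1203 D 0.0913 zmax 0.1399
px [318. 301.] n 7885 xy 0.4992 -0.1218 D 0.0903 zmax 0.14
px [172. 179.] n 165 xy 0.4249 -0.2136 D 0.0336 zmax 0.0258
px [316. 223.] n 1043 xy 0.5071 -0.125 D 0.0842 zmax 0.0244
```

View pics/w6.png

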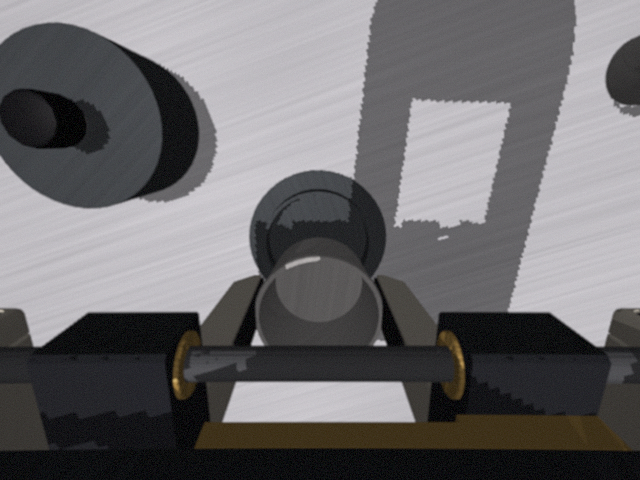

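The cup (318,300) hangs upright over the base (317,225). I lower it.

Call:
drive_tool --moves '[50, 0, 0, 30, 0, 0, 0, 50, 0, 0, 30, 0, 0, 0, 50, 0, 0, 12, 0, 0, 0, 50, 0, 0, 0, 0, 0, 0, 50, 0, 0, 0, 0, 0, 0]'

```text
t: 11.65
tool_pos: [0.5071, -0.1257, 0.2165]
orientation: [0.502, 3.101, -0.0]
force: [1.1, -0.2, -1.1]
opening: 0.0583
gripper_force: 20.0
```

```bash
python3 -c "
from h import *
go(.5071,-.125,.042)"
```

```text
grasp at [ 0.5072 -0.1257  0.0492] tilt [ 0. -0. -1.] shift [0.3 0.7 7.2] t 11.65 F [ 1.1 -0.2 -1.1] open 0.0583
```

Call:
drive_tool --moves '[50, 0, 0, 4, 0, 0, 0, 50, 0, 0, 2, 0, 0, 0, 50, 0, 0, 0, 0, 0, 0, 50, 0, 0, 0, 0, 0, 0]'

```text
t: 12.05
tool_pos: [0.5066, -0.1261, 0.2102]
orientation: [0.503, 3.1, -0.0]
force: [0.4, -0.2, -2.1]
opening: 0.0583
gripper_force: 20.0
```

```bash
python3 -c "
from h import *
go(.5071,-.125,.042)"
```

```text
grasp at [ 0.5067 -0.1261  0.0429] tilt [ 0.001 -0.    -1.   ] shift [-0.   1.2  0.9] t 12.05 F [ 0.4 -0.2 -2.1] open 0.0583
```

Release, rise, and look.

Call:
drive_tool --moves '[58, 0, 0, 0, 0, 0, 0, 93, 0, 0, 0, 0, 0, 0, 93, 0, 0, 0, 0, 0, 0, 93, 0, 0, 0, 0, 0, 0, 93, 0, 0, -30, 0, 0, 0, 93, 0, 0, -40, 0, 0, 0, 93, 0, 0, -30, 0, 0, 0, 93, 0, 0, 0, 0, 0, 0]'

```text
t: 12.85
tool_pos: [0.5083, -0.1266, 0.3154]
orientation: [0.502, 3.092, -0.003]
force: [1.4, -0.5, 0.8]
opening: 0.093
gripper_force: 0.0
```

```bash
python3 - <<'E'
from h import *
go(.461,.131,.14)
c=cam('wrist'); save(c,'w7.png'); blobs(c,.038,.055,100)
c=cam('side'); blobs(c,.038,.055,15); blobs(c,.06,.07,box=(.3,.46,-.4,-.1))
E
```

```text
grasp at [ 0.5098 -0.1271  0.1481] tilt [ 0.009 -0.003 -1.   ] shift [128.  229.4   6.9] t 12.85 F [ 1.4 -0.5  0.8] open 0.093
px [625.  67.] n 770 xy 0.4603 0.1211 D 0.0469 zmax 0.0477
px [179. 121.] n 1067 xy 0.3882 -0.2108 D 0.0918 zmax 0.055
px [319. 244.] n 1249 xy 0.5084 -0.1255 D 0.061 zmax 0.0506
px [382. 151.] n 116 xy 0.6592 -0.418 D 0.0686 zmax 0.055
px [457. 234.] n 204 xy 0.3792 -0.2222 D 0.0977 zmax 0.055
px [395. 236.] n 157 xy 0.5089 -0.1251 D 0.0648 zmax 0.0498
px [370. 328.] n 124 xy 0.4607 0.1315 D 0.0544 zmax 0.046
px [340. 399.] n 103 xy 0.4508 0.2898 D 0.0382 zmax 0.0444
px [263. 401.] n 79 xy 0.5726 0.3568 D 0.0297 zmax 0.0457
px [461. 221.] n 744 xy 0.3792 -0.2292 D 0.1027 zmax 0.0659
```

Call:
drive_tool --moves '[93, 21, 38, 0, 0, 0, 0, 93, 21, 38, 0, 0, 0, 0, 93, 21, 38, 0, 0, 0, 0, 93, 21, 38, 0, 0, 0, 0, 93, 21, 38, 0, 0, 0, 0, 93, 20, 37, 0, 0, 0, 0, 93, 0, 0, 0, 0, 0, 0, 93, 0, 0, 0, 0, 0, 0]'

```text
t: 13.75
tool_pos: [0.4589, 0.1296, 0.308]
orientation: [-0.499, -3.099, 0.002]
force: [-0.2, -0.2, -0.6]
opening: 0.0931
gripper_force: 0.0
```

```bash
python3 - <<'E'
from h import *
go(.461,.131,.05)
c=cam('wrist'); save(c,'w8.png'); blobs(c,.033,.05,100)
E
```

```text
grasp at [0.4584 0.1295 0.1407] tilt [-0.003 -0.001 -1.   ] shift [-2.2  2.4 90.7] t 13.75 F [-0.2 -0.2 -0.6] open 0.0931
px [527. 171.] n 1367 xy 0.4523 0.2902 D 0.038 zmax 0.0465
px [322. 250.] n 1147 xy 0.461 0.1322 D 0.0531 zmax 0.0468
px [624. 290.] n 758 xy 0.5727 0.3555 D 0.0298 zmax 0.0466
```

Call:
drive_tool --moves '[80, -2, 3, 30, 0, 0, 0, 75, 0, 0, 35, 0, 0, 0, 75, 0, 0, 16, 0, 0, 0, 75, 0, 0, 0, 0, 0, 0, 75, 0, 0, 0, 0, 0, 0, 75, 0, 0, 0, 0, 0, 0]'

```text
t: 14.4
tool_pos: [0.4634, 0.1306, 0.2301]
orientation: [0.505, 3.099, 0.001]
force: [0.7, 0.4, 1.0]
opening: 0.0749
gripper_force: 0.0
```

```bash
python3 -c "
from h import *
go(.461,.132,.054)"
```

```text
grasp at [0.4638 0.1306 0.0628] tilt [ 0.002  0.    -1.   ] shift [3.1 0.4 8.8] t 14.4 F [0.7 0.4 1. ] open 0.0749
```

Call:
drive_tool --moves '[75, 3, 0, 6, 0, 0, 0, 75, 0, 0, 2, 0, 0, 0, 75, 0, 0, 0, 0, 0, 0, 42, 0, 0, 0, 0, 0, 0, 42, 0, 0, 0, 0, 0, 0, 42, 0, 0, 0, 0, 0, 0, 42, 0, 0, 0, 0, 0, 0, 42, 0, 0, 0, 0, 0, 0]'

```text
t: 15.2
tool_pos: [0.4598, 0.1321, 0.2209]
orientation: [0.503, 3.101, 0.0]
force: [-0.6, 0.0, 0.7]
opening: 0.0505
gripper_force: 20.0
```

```bash
python3 -c "
from h import *
go(.508,-.1253,.15)"
```

```text
grasp at [0.4598 0.1321 0.0536] tilt [ 0.  0. -1.] shift [-127.1 -228.9  -96.4] t 15.2 F [-0.6  0.   0.7] open 0.0505
```

Call:
drive_tool --moves '[42, 0, 0, -20, 0, 0, 0, 42, 0, 0, -35, 0, 0, 0, 42, -21, -38, -35, 0, 0, 0, 42, -21, -38, 0, 0, 0, 0, 42, -21, -38, 0, 0, 0, 0, 42, -21, -38, 0, 0, 0, 0, 42, -21, -38, 0, 0, 0, 0, 42, -21, -38, 0, 0, 0, 0]'

```text
t: 16.0
tool_pos: [0.5062, -0.1214, 0.307]
orientation: [-0.503, -3.101, -0.0]
force: [-0.2, 0.3, -1.7]
opening: 0.0506
gripper_force: 20.0
```

Call:
drive_tool --moves '[42, -1, -1, 0, 0, 0, 0, 42, 0, 0, 0, 0, 0, 0, 42, 0, 0, 0, 0, 0, 0]'

```text
t: 16.3
tool_pos: [0.5067, -0.1201, 0.3067]
orientation: [-0.503, -3.1, -0.001]
force: [1.0, 0.0, -0.6]
opening: 0.0506
gripper_force: 20.0
```

```bash
python3 - <<'E'
from h import *
go(.508,-.1253,.068)
c=cam('wrist'); save(c,'w9.png'); blobs(c,.038,.055,100,box=(.42,.6,-.25,0))
c=cam('side'); save(c,'s9.png'); blobs(c,.038,.055,15,box=(.42,.6,-.25,0))
E
```

```text
grasp at [ 0.5066 -0.12    0.1394] tilt [-0.001  0.001 -1.   ] shift [-3.1 -4.6 71.4] t 16.3 F [ 1.   0.  -0.6] open 0.0506
px [160. 184.] n 201 xy 0.4248 -0.2131 D 0.0312 zmax 0.0549
px [305. 233.] n 600 xy 0.5073 -0.1251 D 0.0611 zmax 0.0502
px [440. 224.] n 19 xy 0.4225 -0.2083 D 0.0285 zmax 0.0546
px [395. 238.] n 115 xy 0.5073 -0.1253 D 0.0615 zmax 0.0501
```

View pics/w9.png

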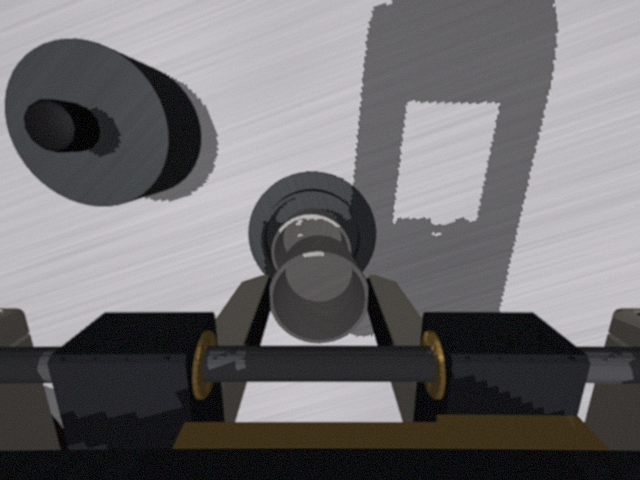

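Call:
drive_tool --moves '[42, -2, -5, 0, 0, 0, 0, 42, 0, 0, 30, 0, 0, 0, 42, 0, 0, 25, 0, 0, 0, 42, 0, 0, 0, 0, 0, 0, 42, 0, 0, 0, 0, 0, 0]'

```text
t: 16.9
tool_pos: [0.5071, -0.1259, 0.2522]
orientation: [-0.502, -3.1, -0.0]
force: [0.2, 0.4, -1.0]
opening: 0.0504
gripper_force: 20.0
```

```bash
python3 -c "
from h import *
go(.5066,-.1253,.068)"
```

```text
grasp at [ 0.507  -0.1259  0.0849] tilt [-0.001  0.    -1.   ] shift [ 0.5  0.4 16.9] t 16.9 F [ 0.2  0.4 -1. ] open 0.0504
```

Call:
drive_tool --moves '[42, 0, 0, 10, 0, 0, 0, 42, 0, 0, 7, 0, 0, 0, 42, 0, 0, 0, 0, 0, 0, 42, 0, 0, 0, 0, 0, 0]'

```text
t: 17.3
tool_pos: [0.5072, -0.1263, 0.2352]
orientation: [-0.503, -3.101, 0.0]
force: [-0.0, -0.9, -1.5]
opening: 0.0502
gripper_force: 20.0
```

```bash
python3 -c "
from h import *
go(.5066,-.1253,.067)"
```

```text
grasp at [ 0.5072 -0.1263  0.0679] tilt [-0.  0. -1.] shift [0.9 0.8 0.9] t 17.3 F [-0.  -0.9 -1.5] open 0.0502
```

Call:
drive_tool --moves '[51, 1, 1, 0.5, 0, 0, 0, 60, 0, 0, 0, 0, 0, 0, 70, 0, 0, 0, 0, 0, 0, 80, 0, 0, 0, 0, 0, 0, 80, 0, 0, -30, 0, 0, 0, 80, 0, 0, -40, 0, 0, 0, 80, 0, 0, -10, 0, 0, 0, 80, 0, 0, 0, 0, 0, 0]'

```text
t: 18.1
tool_pos: [0.5076, -0.1254, 0.3172]
orientation: [0.503, 3.096, -0.001]
force: [0.1, 0.8, 0.1]
opening: 0.08
gripper_force: 0.0
```

```bash
python3 - <<'E'
from h import *
go(.4516,.290,.14)
c=cam('wrist'); save(c,'w10.png'); blobs(c,.042,.065,100,box=(.42,.6,-.25,0))
P=cloud(c); r=np.hypot(P[...,0]-.5075,P[...,1]+.1253)
for a,b in [(0,.02),(.024,.0262),(.0275,.031)]: print(np.round(np.percentile(P[(r>a)&(r<b)&(P[...,2]<.1)][:,2],[10,50,90,97]),4))
c=cam('side'); blobs(c); blobs(c,.06,.07,box=(.3,.46,-.4,-.1))
E
```

```text
grasp at [ 0.5084 -0.1257  0.1499] tilt [ 0.005 -0.002 -1.   ] shift [185.4 376.4   8.9] t 18.1 F [0.1 0.8 0.1] open 0.08
px [147. 183.] n 472 xy 0.4225 -0.2242 D 0.0527 zmax 0.065
px [316. 244.] n 1914 xy 0.5084 -0.1255 D 0.0612 zmax 0.0531
[0.0107 0.0116 0.0125 0.013 ]
[0.0382 0.0504 0.0517 0.0521]
[0.0064 0.0474 0.0491 0.0495]
px [383. 152.] n 100 xy 0.6582 -0.4161 D 0.0682 zmax 0.0498
px [457. 236.] n 200 xy 0.3795 -0.2248 D 0.0983 zmax 0.05
px [395. 236.] n 301 xy 0.5089 -0.1254 D 0.0628 zmax 0.05
px [340. 399.] n 141 xy 0.4505 0.2892 D 0.0389 zmax 0.0451
px [263. 401.] n 108 xy 0.5726 0.3565 D 0.0294 zmax 0.0456
px [461. 221.] n 753 xy 0.3793 -0.2293 D 0.1034 zmax 0.0662
```

View pics/w10.png

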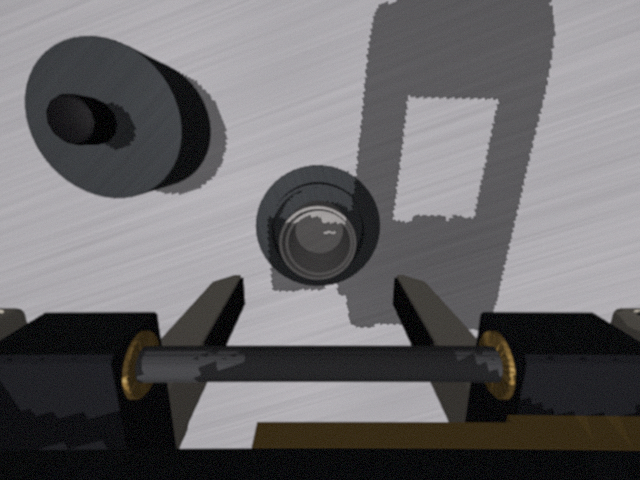

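Cup3 is fully home inside cup2 (concentric rims at (318,243), rim step about 2.7 mm). On to the next cup.

Call:
drive_tool --moves '[80, 21, 43, 0, 0, 0, 0, 80, 21, 43, 0, 0, 0, 0, 80, 21, 43, 0, 0, 0, 0, 80, 21, 43, 0, 0, 0, 0, 80, 21, 43, 0, 0, 0, 0, 80, 21, 43, 0, 0, 0, 0, 80, 21, 43, 0, 0, 0, 0, 80, 21, 43, 0, 0, 0, 0]'

```text
t: 19.0
tool_pos: [0.4547, 0.256, 0.3123]
orientation: [-0.503, -3.098, 0.003]
force: [1.2, -0.6, -0.0]
opening: 0.0797
gripper_force: 0.0
```

Call:
drive_tool --moves '[70, 15, 29, 5, 0, 0, 0, 70, 0, 0, 0, 0, 0, 0, 70, 0, 0, 0, 0, 0, 0, 70, 0, 0, 0, 0, 0, 0]'

```text
t: 19.4
tool_pos: [0.4508, 0.2858, 0.3082]
orientation: [-0.504, -3.099, 0.003]
force: [-0.7, -1.0, -0.1]
opening: 0.07
gripper_force: 0.0
```

```bash
python3 - <<'E'
from h import *
go(.4516,.290,.054)
c=cam('wrist'); save(c,'w11.png'); blobs(c,.033,.05,100)
E
```

```text
grasp at [0.4504 0.2856 0.1409] tilt [-0.002 -0.001 -1.   ] shift [ 0.2  4.7 86.9] t 19.4 F [-0.7 -1.  -0.1] open 0.07
px [324. 247.] n 745 xy 0.4523 0.2902 D 0.0372 zmax 0.0465
```

Call:
drive_tool --moves '[65, 0, 5, 30, 0, 0, 0, 60, 0, 0, 35, 0, 0, 0, 60, 0, 0, 16, 0, 0, 0, 60, 0, 0, 0, 0, 0, 0, 60, 0, 0, 0, 0, 0, 0, 60, 0, 0, 0, 0, 0, 0]'

```text
t: 20.05
tool_pos: [0.4535, 0.2913, 0.2303]
orientation: [0.504, 3.099, 0.002]
force: [0.4, -0.4, 0.7]
opening: 0.06
gripper_force: 0.0
```

```bash
python3 -c "
from h import *
go(.4521,.2902,.054)"
```

```text
grasp at [0.4539 0.2915 0.063 ] tilt [ 0.002  0.001 -1.   ] shift [ 1.3 -1.8  9. ] t 20.05 F [ 0.4 -0.4  0.7] open 0.06
```

Call:
drive_tool --moves '[60, 1, -1, 6, 0, 0, 0, 60, 0, 0, 3, 0, 0, 0, 60, 0, 0, 0, 0, 0, 0, 27, 0, 0, 0, 0, 0, 0, 27, 0, 0, 0, 0, 0, 0, 27, 0, 0, 0, 0, 0, 0, 27, 0, 0, 0, 0, 0, 0, 27, 0, 0, 0, 0, 0, 0]'

```text
t: 20.85
tool_pos: [0.4513, 0.2908, 0.2197]
orientation: [0.503, 3.101, -0.0]
force: [-0.0, -0.2, 1.1]
opening: 0.0346
gripper_force: 20.0
```

```bash
python3 -c "
from h import *
go(.508,-.1253,.15)"
```

```text
grasp at [0.4514 0.2908 0.0524] tilt [ 0. -0. -1.] shift [-185.3 -376.9  -97.6] t 20.85 F [-0.  -0.2  1.1] open 0.0346
```

Call:
drive_tool --moves '[27, 0, 0, -20, 0, 0, 0, 27, 0, 0, -35, 0, 0, 0, 27, -18, -37, -25, 0, 0, 0, 27, -21, -43, -8, 0, 0, 0, 27, -21, -43, 0, 0, 0, 0, 27, -21, -43, 0, 0, 0, 0, 27, -21, -43, 0, 0, 0, 0, 27, -21, -43, 0, 0, 0, 0]'

```text
t: 21.65
tool_pos: [0.4881, 0.011, 0.3078]
orientation: [0.503, 3.1, 0.0]
force: [0.4, -0.1, -0.8]
opening: 0.0344
gripper_force: 20.0
```

Call:
drive_tool --moves '[27, -21, -43, 0, 0, 0, 0, 27, -21, -43, 0, 0, 0, 0, 27, -20, -38, 0, 0, 0, 0, 27, 0, 0, 0, 0, 0, 0, 27, 0, 0, 0, 0, 0, 0]'

```text
t: 22.15
tool_pos: [0.5077, -0.1253, 0.3074]
orientation: [-0.507, -3.1, -0.001]
force: [-0.6, 0.7, -1.0]
opening: 0.0342
gripper_force: 20.0
```

```bash
python3 - <<'E'
from h import *
go(.5075,-.1254,.085)
c=cam('wrist'); save(c,'w12.png'); blobs(c,.04,.055,100,box=(.42,.6,-.25,0))
E
```

```text
grasp at [ 0.5076 -0.1252  0.1401] tilt [-0.001  0.001 -1.   ] shift [ 0.1 -0.2 55.1] t 22.15 F [-0.6  0.7 -1. ] open 0.0342
px [166. 181.] n 188 xy 0.4249 -0.2132 D 0.0322 zmax 0.0549
px [315. 239.] n 1433 xy 0.5083 -0.1256 D 0.0608 zmax 0.0533
```

Call:
drive_tool --moves '[27, 0, 0, 30, 0, 0, 0, 27, 0, 0, 30, 0, 0, 0, 27, 0, 0, 6, 0, 0, 0, 27, 0, 0, 0, 0, 0, 0, 27, 0, 0, 0, 0, 0, 0]'

```text
t: 22.7
tool_pos: [0.5085, -0.1238, 0.243]
orientation: [0.501, 3.1, -0.0]
force: [-0.2, 0.6, -0.4]
opening: 0.0344
gripper_force: 20.0
```

```bash
python3 -c "
from h import *
go(.5075,-.1254,.069)"
```

```text
grasp at [ 0.5087 -0.1239  0.0757] tilt [ 0.001 -0.    -1.   ] shift [ 0.7 -1.8  6.7] t 22.7 F [-0.2  0.6 -0.4] open 0.0344
```

Call:
drive_tool --moves '[27, 1, -2, 6, 0, 0, 0, 27, 0, 0, 0.5, 0, 0, 0, 27, 0, 0, 0, 0, 0, 0, 35, 0, 0, 0, 0, 0, 0, 45, 0, 0, 0, 0, 0, 0, 60, 0, 0, 0, 0, 0, 0, 60, 0, 0, 0, 0, 0, 0]'

```text
t: 23.4
tool_pos: [0.5064, -0.126, 0.2353]
orientation: [0.503, 3.101, -0.0]
force: [-0.3, 0.0, 0.0]
opening: 0.0545
gripper_force: 0.0
```

Call:
drive_tool --moves '[60, 0, 0, -30, 0, 0, 0, 60, 0, 0, -40, 0, 0, 0, 60, 0, 0, -10, 0, 0, 0, 60, 0, 0, 0, 0, 0, 0]'

```text
t: 23.8
tool_pos: [0.5072, -0.1263, 0.3176]
orientation: [0.503, 3.096, -0.001]
force: [-0.2, -0.2, 0.1]
opening: 0.0598
gripper_force: 0.0
```

```bash
python3 - <<'E'
from h import *
go(.5727,.356,.14)
c=cam('wrist'); save(c,'w13.png'); blobs(c,.042,.065,100,box=(.43,.6,-.2,0)); blobs(c,.0495,.065,100,box=(.47,.54,-.16,-.09))
P=cloud(c); r=np.hypot(P[...,0]-.508,P[...,1]+.1255)
for a,b in [(0,.012),(.015,.018),(.024,.0262)]: print(np.round(np.percentile(P[(r>a)&(r<b)&(P[...,2]<.1)][:,2],[10,50,90,97]),4))
c=cam('side'); blobs(c); blobs(c,.06,.07,box=(.3,.46,-.4,-.1))
E
```

```text
grasp at [ 0.508  -0.1266  0.1503] tilt [ 0.005 -0.002 -1.   ] shift [ 91.3 478.3   9.9] t 23.8 F [-0.2 -0.2  0.1] open 0.0598
px [318. 244.] n 2631 xy 0.5083 -0.1255 D 0.0611 zmax 0.0554
px [319. 243.] n 1222 xy 0.508 -0.1253 D 0.0595 zmax 0.0554
[0.0132 0.0141 0.015  0.0154]
[0.012  0.0454 0.0539 0.0545]
[0.0389 0.0505 0.0517 0.0522]
px [383. 152.] n 104 xy 0.658 -0.4182 D 0.0701 zmax 0.0499
px [457. 236.] n 200 xy 0.3796 -0.2257 D 0.0983 zmax 0.0497
px [395. 236.] n 339 xy 0.5089 -0.1252 D 0.0638 zmax 0.05
px [263. 402.] n 107 xy 0.5725 0.3569 D 0.0291 zmax 0.0443
px [461. 221.] n 736 xy 0.3779 -0.2285 D 0.1022 zmax 0.0668
```

View pics/w13.png

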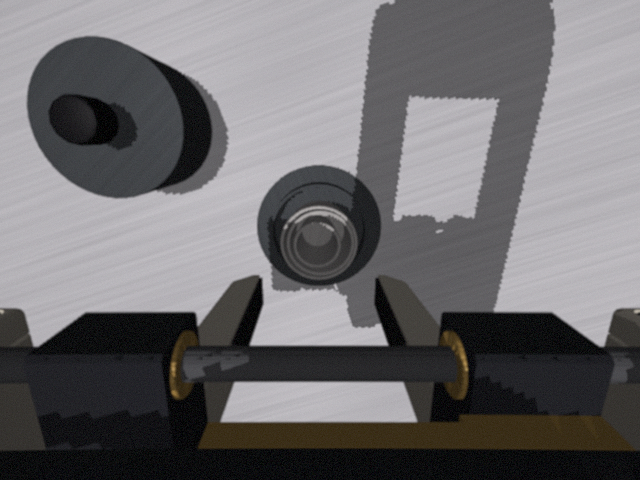

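Cup5 is home, its rim at about (317,243) and near-concentric. Now the smallest cup.

Call:
drive_tool --moves '[60, 9, 47, 0, 0, 0, 0, 60, 9, 47, 0, 0, 0, 0, 60, 9, 47, 0, 0, 0, 0, 60, 9, 47, 0, 0, 0, 0, 60, 9, 47, 0, 0, 0, 0, 60, 9, 47, 0, 0, 0, 0, 60, 9, 47, 0, 0, 0, 0, 60, 9, 47, 0, 0, 0, 0]'

```text
t: 24.7
tool_pos: [0.5561, 0.2553, 0.3124]
orientation: [-0.503, -3.098, 0.003]
force: [1.1, -0.2, 1.3]
opening: 0.0598
gripper_force: 0.0
```

Call:
drive_tool --moves '[60, 10, 47, 0, 0, 0, 0, 60, 9, 47, 0, 0, 0, 0, 60, 0, 8, 5, 0, 0, 0, 60, 0, 0, 0, 0, 0, 0, 60, 0, 0, 0, 0, 0, 0]'

```text
t: 25.2
tool_pos: [0.5707, 0.3552, 0.3078]
orientation: [-0.503, -3.098, 0.004]
force: [0.3, 0.1, 0.6]
opening: 0.0601
gripper_force: 0.0
```

```bash
python3 - <<'E'
from h import *
go(.5727,.356,.054)
c=cam('wrist'); save(c,'w14.png'); blobs(c,.033,.05,100)
E
```

```text
grasp at [0.5702 0.3549 0.1405] tilt [-0.003 -0.002 -1.   ] shift [-2.2  2.2 86.5] t 25.2 F [0.3 0.1 0.6] open 0.0601
px [321. 249.] n 566 xy 0.5732 0.3569 D 0.0288 zmax 0.0467
```

Call:
drive_tool --moves '[55, -2, 3, 30, 0, 0, 0, 50, 0, 0, 35, 0, 0, 0, 50, 0, 0, 16, 0, 0, 0, 50, 0, 0, 0, 0, 0, 0, 50, 0, 0, 0, 0, 0, 0, 50, 0, 0, 0, 0, 0, 0]'

```text
t: 25.85
tool_pos: [0.575, 0.3586, 0.2317]
orientation: [0.503, 3.098, 0.003]
force: [0.2, -0.1, 0.4]
opening: 0.0501
gripper_force: 0.0
```

```bash
python3 -c "
from h import *
go(.5732,.3569,.054)"
```

```text
grasp at [0.5755 0.3589 0.0644] tilt [ 0.003  0.002 -1.   ] shift [ 1.6 -2.6 10.4] t 25.85 F [ 0.2 -0.1  0.4] open 0.0501
```

Call:
drive_tool --moves '[50, 1, -2, 6, 0, 0, 0, 50, 0, 0, 3, 0, 0, 0, 50, 0, 0, 0, 0, 0, 0, 20, 0, 0, 0, 0, 0, 0, 20, 0, 0, 0, 0, 0, 0, 20, 0, 0, 0, 0, 0, 0, 20, 0, 0, 0, 0, 0, 0, 20, 0, 0, 0, 0, 0, 0]'

```text
t: 26.65
tool_pos: [0.5725, 0.3569, 0.2202]
orientation: [0.503, 3.101, 0.0]
force: [-0.6, -0.6, 0.6]
opening: 0.0268
gripper_force: 20.0
```

```bash
python3 -c "
from h import *
go(.508,-.1253,.15)"
```

```text
grasp at [0.5725 0.3569 0.0529] tilt [ 0.  0. -1.] shift [ -91.3 -477.8  -97.1] t 26.65 F [-0.6 -0.6  0.6] open 0.0268
```

Call:
drive_tool --moves '[20, 0, 0, -20, 0, 0, 0, 20, 0, 0, -35, 0, 0, 0, 20, -6, -30, -35, 0, 0, 0, 20, -9, -47, 0, 0, 0, 0, 20, -9, -47, 0, 0, 0, 0, 20, -9, -47, 0, 0, 0, 0, 20, -9, -47, 0, 0, 0, 0, 20, -9, -47, 0, 0, 0, 0]'

```text
t: 27.45
tool_pos: [0.5364, 0.0877, 0.3102]
orientation: [0.503, 3.101, 0.0]
force: [0.6, -0.6, -0.8]
opening: 0.0262
gripper_force: 20.0
```

Call:
drive_tool --moves '[20, -9, -47, 0, 0, 0, 0, 20, -9, -47, 0, 0, 0, 0, 20, -9, -47, 0, 0, 0, 0, 20, -9, -47, 0, 0, 0, 0, 20, -4, -25, 0, 0, 0, 0, 20, 0, 0, 0, 0, 0, 0, 20, 0, 0, 0, 0, 0, 0]'

```text
t: 28.15
tool_pos: [0.5074, -0.1257, 0.3101]
orientation: [-0.506, -3.101, -0.001]
force: [0.2, 0.6, -0.9]
opening: 0.0266
gripper_force: 20.0
```

```bash
python3 - <<'E'
from h import *
go(.5075,-.1254,.085)
c=cam('wrist'); save(c,'w15.png'); blobs(c,.043,.056,100,box=(.47,.56,-.2,-.07));blobs(c,.0526,.057,50,box=(.47,.56,-.2,-.07));blobs(c,.0125,.018,50,box=(.47,.56,-.15,-.10))
E
```

```text
grasp at [ 0.5074 -0.1256  0.1428] tilt [ 0.  0. -1.] shift [ 0.   0.2 57.8] t 28.15 F [ 0.2  0.6 -0.9] open 0.0266
px [316. 241.] n 1969 xy 0.5082 -0.1254 D 0.061 zmax 0.0551
px [316. 243.] n 304 xy 0.5072 -0.1267 D 0.0367 zmax 0.0551
px [329. 227.] n 66 xy 0.5088 -0.1216 D 0.0382 zmax 0.0179
px [316. 240.] n 533 xy 0.5084 -0.127 D 0.0262 zmax 0.0179
```

View pics/w15.png

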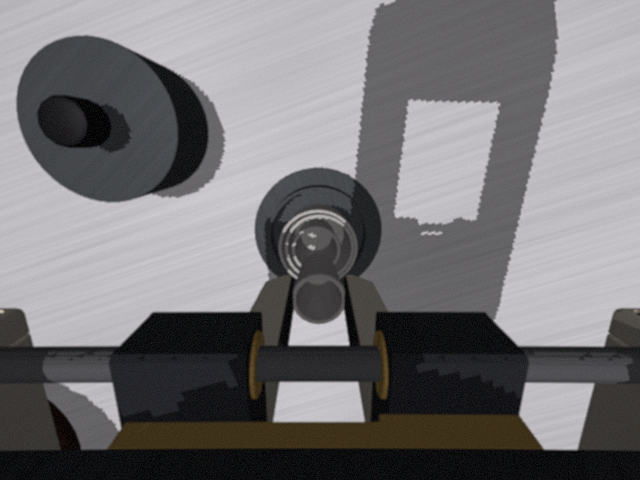

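Cup6 (320,297) hangs upright; cup5's rim is at (316,243). I lower.

Call:
drive_tool --moves '[20, 0, -1, 30, 0, 0, 0, 20, 0, 0, 30, 0, 0, 0, 20, 0, 0, 5, 0, 0, 0, 20, 0, 0, 0, 0, 0, 0, 20, 0, 0, 0, 0, 0, 0]'

```text
t: 28.7
tool_pos: [0.508, -0.1258, 0.2465]
orientation: [0.501, 3.1, -0.0]
force: [0.0, -0.2, 0.1]
opening: 0.0263
gripper_force: 20.0
```

```bash
python3 -c "
from h import *
go(.5067,-.1266,.072)"
```

```text
grasp at [ 0.5082 -0.1259  0.0792] tilt [ 0.001 -0.    -1.   ] shift [ 1.2 -1.2  7.2] t 28.7 F [ 0.  -0.2  0.1] open 0.0263
```

Call:
drive_tool --moves '[20, 1, -1, 6, 0, 0, 0, 20, 0, 0, 0.5, 0, 0, 0, 20, 0, 0, 0, 0, 0, 0, 27, 0, 0, 0, 0, 0, 0, 37, 0, 0, 0, 0, 0, 0, 50, 0, 0, 0, 0, 0, 0, 50, 0, 0, 0, 0, 0, 0]'

```text
t: 29.4
tool_pos: [0.506, -0.127, 0.2387]
orientation: [0.503, 3.101, -0.0]
force: [-0.2, 1.2, 0.3]
opening: 0.0466
gripper_force: 0.0
```

Call:
drive_tool --moves '[50, 0, 0, -30, 0, 0, 0, 50, 0, 0, -40, 0, 0, 0, 60, 0, 0, -30, 0, 0, 0, 60, 0, 0, 0, 0, 0, 0]'

```text
t: 29.8
tool_pos: [0.5076, -0.1275, 0.3443]
orientation: [0.502, 3.092, -0.003]
force: [1.1, 0.3, -0.1]
opening: 0.0593
gripper_force: 0.0
```

```bash
python3 - <<'E'
from h import *
go(.379,-.229,.14)
c=cam('wrist'); save(c,'w16.png'); blobs(c,.042,.065,100,box=(.43,.6,-.2,0)); blobs(c,.0555,.065,30,box=(.47,.54,-.16,-.09))
P=cloud(c); r=np.hypot(P[...,0]-.5072,P[...,1]+.1267)
for a,b in [(0,.009),(.0115,.0142),(.024,.0262)]: print(np.round(np.percentile(P[(r>a)&(r<b)&(P[...,2]<.1)][:,2],[10,50,90,97]),4))
blobs(c,.06,.075,box=(.3,.46,-.4,-.1))
c=cam('side');save(c,'s16.png'); blobs(c); blobs(c,.06,.07,box=(.3,.46,-.4,-.1))
E
```

```text
grasp at [ 0.509 -0.128  0.177] tilt [ 0.008 -0.003 -1.   ] shift [  91.7 -136.9   36.2] t 29.8 F [ 1.1  0.3 -0.1] open 0.0593
px [319. 232.] n 2546 xy 0.5084 -0.1257 D 0.0613 zmax 0.0577
px [318. 233.] n 206 xy 0.5067 -0.1274 D 0.0287 zmax 0.0577
[0.0158 0.0167 0.0178 0.02  ]
[0.0416 0.0552 0.0566 0.0571]
[0.0234 0.0422 0.0512 0.0518]
px [132. 117.] n 13938 xy 0.3805 -0.2298 D 0.1015 zmax 0.0746
px [382. 152.] n 91 xy 0.6597 -0.4186 D 0.0667 zmax 0.0499
px [457. 236.] n 206 xy 0.3792 -0.2227 D 0.0978 zmax 0.05
px [395. 236.] n 331 xy 0.5066 -0.1266 D 0.0645 zmax 0.05
px [461. 221.] n 757 xy 0.3794 -0.2289 D 0.1046 zmax 0.0669
```

View pics/w16.png

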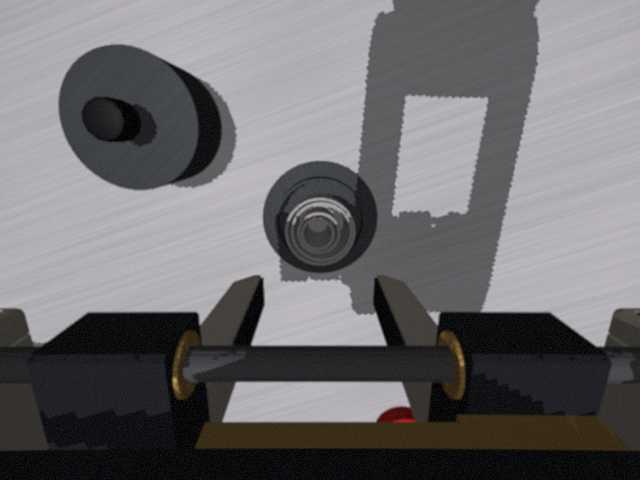

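All four cups are home, with rims about (318,231). Next is the cover at about (0.379,-0.229).

Call:
drive_tool --moves '[60, 23, -34, 0, 0, 0, 0, 60, 23, -34, 0, 0, 0, 0, 60, 23, -34, 0, 0, 0, 0, 60, 22, -34, 0, 0, 0, 0, 60, 0, 0, 15, 0, 0, 0, 60, 0, 0, 0, 0, 0, 0, 60, 0, 0, 0, 0, 0, 0]'

```text
t: 30.6
tool_pos: [0.3763, -0.2267, 0.3223]
orientation: [-0.503, -3.098, -0.003]
force: [0.2, -0.3, -0.3]
opening: 0.0598
gripper_force: 0.0
```

```bash
python3 - <<'E'
from h import *
go(.379,-.229,.087)
c=cam('wrist'); blobs(c,.078,.106,100,box=(.3,.46,-.32,-.15));blobs(c,.06,.072,100,box=(.3,.46,-.32,-.15))
E
```

```text
grasp at [ 0.3759 -0.2264  0.155 ] tilt [-0.002  0.002 -1.   ] shift [-3.9 -1.6 67.9] t 30.6 F [ 0.2 -0.3 -0.3] open 0.0598
px [314. 267.] n 1507 xy 0.3799 -0.2294 D 0.0279 zmax 0.0999
px [315. 250.] n 11533 xy 0.3803 -0.2297 D 0.1004 zmax 0.0681
```

Call:
drive_tool --moves '[60, -5, -2, 30, 0, 0, 0, 60, 0, 0, 25, 0, 0, 0, 60, 0, 0, 6, 0, 0, 0, 60, 0, 0, 0, 0, 0, 0, 60, 0, 0, 0, 0, 0, 0, 60, 0, 0, 0, 0, 0, 0]' --grip_force 30

```text
t: 31.25
tool_pos: [0.3815, -0.2309, 0.2642]
orientation: [0.502, 3.099, -0.002]
force: [0.5, -0.7, -0.0]
opening: 0.0596
gripper_force: 0.0
```

```bash
python3 -c "
from h import *
go(.38,-.2295,.087)"
```

```text
grasp at [ 0.3818 -0.2312  0.0969] tilt [ 0.002 -0.001 -1.   ] shift [2.3 1.  9.9] t 31.25 F [ 0.5 -0.7 -0. ] open 0.0596
```

Call:
drive_tool --moves '[60, 2, 1, 6, 0, 0, 0, 60, 0, 0, 2, 0, 0, 0, 45, 0, 0, 0, 0, 0, 0, 20, 0, 0, 0, 0, 0, 0, 20, 0, 0, 0, 0, 0, 0, 20, 0, 0, 0, 0, 0, 0, 20, 0, 0, 0, 0, 0, 0, 20, 0, 0, 0, 0, 0, 0]'

```text
t: 32.05
tool_pos: [0.3792, -0.2292, 0.2547]
orientation: [0.503, 3.101, -0.001]
force: [-0.1, -0.7, -0.2]
opening: 0.0276
gripper_force: 30.0
```

```bash
python3 -c "
from h import *
go(.5069,-.1254,.185)"
```

```text
grasp at [ 0.3792 -0.2293  0.0874] tilt [ 0. -0. -1.] shift [-88.3 138.9 -97.6] t 32.05 F [-0.1 -0.7 -0.2] open 0.0276
```

Call:
drive_tool --moves '[20, 0, 0, -20, 0, 0, 0, 20, 0, 0, -35, 0, 0, 0, 20, 0, 0, -40, 0, 0, 0, 20, -22, 35, 0, 0, 0, 0, 20, -22, 35, 0, 0, 0, 0, 20, -22, 35, 0, 0, 0, 0, 20, -22, 34, 0, 0, 0, 0, 20, 0, 0, 0, 0, 0, 0]'

```text
t: 32.85
tool_pos: [0.5089, -0.122, 0.3488]
orientation: [-0.498, -3.102, -0.003]
force: [-0.8, 0.0, -4.2]
opening: 0.0275
gripper_force: 30.0
```

Call:
drive_tool --moves '[20, 0, 0, 0, 0, 0, 0, 20, 0, 0, 0, 0, 0, 0]'

```text
t: 33.05
tool_pos: [0.506, -0.1253, 0.349]
orientation: [-0.503, -3.099, 0.0]
force: [0.3, -0.4, -2.1]
opening: 0.0277
gripper_force: 30.0
```

```bash
python3 - <<'E'
from h import *
go(.5065,-.1248,.0915)
for n in ['side','wrist']:
    c=cam(n); blobs(c,.145,.17,100,box=(.4,.6,-.25,0))
E
```

```text
grasp at [ 0.5058 -0.1253  0.1817] tilt [-0.002  0.    -1.   ] shift [-0.7  0.7 90.2] t 33.05 F [ 0.3 -0.4 -2.1] open 0.0277
px [401. 207.] n 947 xy 0.5053 -0.1233 D 0.1021 zmax 0.1699
px [318. 250.] n 13252 xy 0.5069 -0.125 D 0.1004 zmax 0.17
px [318. 338.] n 625 xy 0.5372 -0.1352 D 0.0382 zmax 0.1616
```

Call:
drive_tool --moves '[20, 0, 0, 25, 0, 0, 0, 20, 0, 0, 25, 0, 0, 0, 20, 0, 0, 15, 0, 0, 0, 20, 0, 0, 5, 0, 0, 0, 20, 0, 0, 0, 0, 0, 0, 20, 0, 0, 0, 0, 0, 0]'

```text
t: 33.75
tool_pos: [0.507, -0.1254, 0.2808]
orientation: [0.503, 3.099, -0.0]
force: [0.1, -0.0, -2.3]
opening: 0.0272
gripper_force: 30.0
```

```bash
python3 -c "
from h import *
go(.5063,-.1248,.0915)"
```

```text
grasp at [ 0.5073 -0.1254  0.1135] tilt [ 0.002 -0.001 -1.   ] shift [ 1.2  0.3 22. ] t 33.75 F [ 0.1 -0.  -2.3] open 0.0272
```

Call:
drive_tool --moves '[20, 1, 0, 6, 0, 0, 0, 20, 0, 0, 6, 0, 0, 0, 20, 0, 0, 4, 0, 0, 0, 20, 0, 0, 2, 0, 0, 0, 20, 0, 0, 0, 0, 0, 0, 20, 0, 0, 0, 0, 0, 0]'

```text
t: 34.35
tool_pos: [0.5057, -0.1247, 0.2616]
orientation: [-0.503, -3.101, -0.0]
force: [0.5, -0.1, -2.3]
opening: 0.0271
gripper_force: 30.0
```

Call:
drive_tool --moves '[20, 0, 0, 2, 0, 0, 0, 20, 0, 0, 1, 0, 0, 0, 20, 0, 0, 0, 0, 0, 0]'

```text
t: 34.65
tool_pos: [0.5057, -0.1247, 0.2587]
orientation: [0.503, 3.101, -0.0]
force: [-0.7, -0.8, -0.6]
opening: 0.0275
gripper_force: 30.0
```

Call:
drive_tool --moves '[20, 0, 0, 1, 0, 0, 0, 20, 0, 0, 0, 0, 0, 0, 35, 0, 0, 0, 0, 0, 0, 60, 0, 0, 0, 0, 0, 0, 60, 0, 0, 0, 0, 0, 0, 60, 0, 0, -30, 0, 0, 0, 60, 0, 0, -40, 0, 0, 0, 60, 0, 0, 0, 0, 0, 0]'

```text
t: 35.45
tool_pos: [0.5076, -0.1254, 0.3337]
orientation: [0.502, 3.092, -0.003]
force: [1.0, -0.1, 0.9]
opening: 0.0595
gripper_force: 0.0
```

```bash
python3 - <<'E'
from h import *
st()
for n in ['side','wrist']:
    c=cam(n); save(c,n+'end.png'); blobs(c,.06,.08,100,box=(.4,.6,-.25,0))
    P=cloud(c); r=np.hypot(P[...,0]-.507,P[...,1]+.125); k=(r<.045)&(r>.02)&(P[...,2]<.09)&(P[...,2]>.055); A=np.c_[P[k][:,:2]-[.507,-.125],np.ones(k.sum())]
    print('plane',np.linalg.lstsq(A,P[k][:,2],rcond=None)[0])
E
```

```text
t 35.45 tcp [ 0.5076 -0.1254  0.3337] [ 5.020e-01  3.092e+00 -3.000e-03] q [-0.34 -0.04  1.79  0.    1.38 -1.59] F [ 1.  -0.1  0.9] open 0.0595
px [396. 231.] n 947 xy 0.5077 -0.1239 D 0.1046 zmax 0.0799
plane [0.00225409 0.01922246 0.06695536]
px [318. 239.] n 11544 xy 0.5068 -0.1242 D 0.1004 zmax 0.08
plane [0.00090898 0.00154728 0.06960165]
```

View pics/sideend.png

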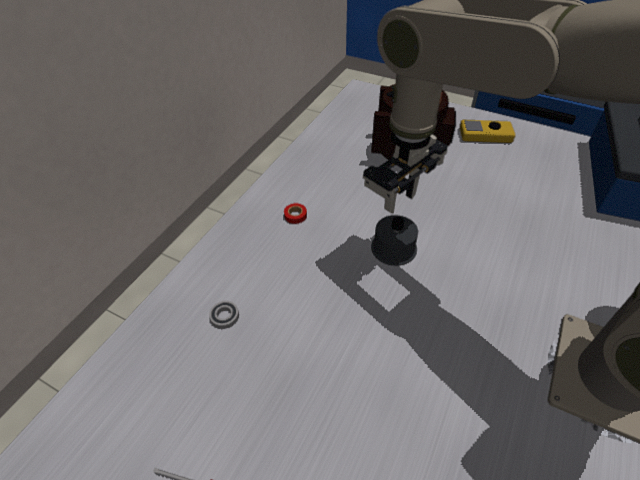

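The cover (396,240) sits level with its top at 67 mm, which is fully down. The bench is clear of cups and the bystanders have not moved. Handing in.

```bash
python3 -c "
from plant import robot
print(robot.close_job())"
```

```text
the job is handed in; nothing more can be done
None
```

I nested the four cups on the bench (cup2, cup3, cup5, cup6) in the base from largest to smallest, put the cover back fully down, left the motor, bearing, tape roll and screwdriver alone, and handed the job in at about 35 s; no verdict came back.

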